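# Put the hardness tester's accessories back on their pads

### The arm

A 6-joint arm with a two-finger parallel gripper is mounted at the origin on the work surface. World frame = base frame: x ahead of the robot, y to its left, z up, the work surface at z = 0. Lengths are in m, angles in rad, forces in N, time in s.
With the tool pointing down it reaches from about 0.375 to 0.75 m from the base axis. Payload 9 kg.
Tool frame: the origin (TCP) lies between the finger pads; the fingertips stand 8 mm ahead of it and the grasp point (between the pads) lies 11 mm behind it; z points along the fingers, y is the line along which they close (so a half turn about z gives the same grasp; the last joint's range is limited). The gripper opens to 85 mm and grips with 20 to 120 N. Pads are 22 mm wide; open, the fingers measure 114 mm over their backs; the gripper's body (76 mm by 85 mm) begins 54 mm behind the grasp point. The pads swing forward as they close: fully open they stand 13 mm farther back than shut.
Start: joints at [0.978, 0.104, 0.097, 1.564, 0, 1.353], TCP at [0.22, 0.558, 0.239] pointing down, gripper open.
Joint ranges: [-2.99, 2.99], [-0.84, 1.86], [-1.1, 1.16], [-1.84, 2.11], [-1.51, 1.56], [-3.14, 3.14]. Speed limits (rad/s): [2.22, 2.22, 2.57, 3.14, 3.14, 3.14].

### API

Orientations are given as a rotation vector (axis times angle).
In Python, from rig import manip, eyes, ticket gives the robot as it stands. The module is installed in compiled form; this text tells all that it offers.
- The arm moves only by the shell command python3 -m pendant 'ROWS' [FORCE]. ROWS is rows parted by semicolons, their numbers by spaces, 1 to 10 of them, each of 7 numbers: the opening from 0.0 (shut) to 1.0 (fully open), then dx, dy, dz in m, then a rotation vector rx, ry, rz in rad; each row is the pose to reach, as a shift and turn from the pose commanded when the command began, along the tool's axes at that moment; what a row does not reach only later rows make up. A row lasts 1/8 s, in which the tool goes at most 0.0625 m and 0.188 rad, less where a joint would pass 70% of its speed; a pose out of reach is approached as far as the arm can. The fingers move at their own pace and stop on an object; FORCE is the grip in N (left out, the last holds). Time passes only in rows, so rows that do not move let the fingers close. It prints the time, the measured TCP pose, the force, the opening and the grip force at its end.
- manip.observe(): the state, without advancing time (a new reading comes with each control period).
- eyes.grab_frame(name): name is "scene" or "top"; returns (picture, depth): 384x512x3 uint8, blue, green, red; 384x512 float32, m along the optical axis (not along the pixel's ray), 0 where there is no reading.
- eyes.camera_model(name): a dict with "vertical_fov" (degrees; the focal length in pixels is half the picture's height over the tangent of half this angle, whatever the lens; pixels are square), "cx", "cy" (the principal point, pixels), "k1" (the pictures are not rectified: a ray, as slopes to the right and down, at radius r is drawn at 1 + k1 r^2 times it, then the intrinsics apply), "R" (3x3) and "t" (3): a world point X has camera coordinates R X + t. Camera axes: x right, y down, z forward; pixel columns grow to the right and rows downward; lengths in m; the calibration is good to about 2 mm. A picture is of the moment at which its call begins. camera_model takes no time and is no camera call.
- ticket.hand_in(): hands the job in; it is judged then, once.
The state is a dict: "t": time; "joints": joint angles; "qd": joint speeds; "joint_efforts": joint torques, N m; "eef_pos": TCP position; "ee_rot": TCP orientation; "ft_force": force on the tool from outside, world axes, zero at the start; "ft_torque": the same for the moment, N m; "width": opening from 0.0 (shut) to 1.0 (fully open); "finger_force": force on a finger pad.
Only numpy, scipy, OpenCV 4.12 (cv2) and the standard library are available. Lean on these libraries where they do the work, as an engineer would, in place of code of your own. Each camera call takes 0.05 s, during which the arm holds its last target. There are 200 camera calls.

### The job

Testing is over: put the anvil, the reference block, the V-block and the steel link each flat on the black pad that shows its footprint, centred on the pale shape, with the V-block and the link turned to line up with theirs (either end first). Keep all four upright on the way, without tipping any over, and leave the oil bottle and the black case where they stand.

Things in the scene. Friction and masses are not known exactly. Their poses are not given: they have to be found in the camera images.
- anvil: flat anvil of the hardness tester, standing upside down: a dark steel disc 64 mm in diameter and 14 mm high with a bright round stem, 20 mm in diameter, rising from its centre to 49 mm above the disc's underside; about 0.43 kg. Origin: centre of the underside; z up along the stem
- test_block: bright steel reference block: a plain flat disc 44 mm in diameter and 16 mm high; about 0.19 kg. Origin: centre of the underside; z up
- v_block: dark steel V-block, 56 mm long (x) by 40 mm wide (y) by 30 mm high, with a V groove running along x in its top (14 mm deep, 28 mm wide at the top); the long outer sides are flat; about 0.42 kg. Origin: centre of the underside; z up
- link: flat bright steel test link with two round ends, 70 mm long (x) by 34 mm wide (y) by 10 mm thick, straight sides 36 mm long, two small dark dots on top; about 0.16 kg. Origin: centre of the underside; z up
- pad_large_round: fixed round black rubber pad, 96 mm diameter, 4 mm thick, lying flat on the bench, with a pale flat inlay in its centre: a large circle 64 mm in diameter, the footprint of the anvil. Origin: centre of its underside, on the bench (its top is 4 mm higher); z up
- pad_small_round: fixed round black rubber pad, 96 mm diameter, 4 mm thick, lying flat on the bench, with a pale flat inlay in its centre: a small circle 44 mm in diameter, the footprint of the reference block. Origin: centre of its underside, on the bench (its top is 4 mm higher); z up
- pad_rectangle: fixed round black rubber pad, 96 mm diameter, 4 mm thick, lying flat on the bench, with a pale flat inlay in its centre: a rectangle 56 mm (x) by 40 mm (y), the footprint of the V-block. Origin: centre of its underside, on the bench (its top is 4 mm higher); z up, x along the rectangle's long side
- pad_oblong: fixed round black rubber pad, 96 mm diameter, 4 mm thick, lying flat on the bench, with a pale flat inlay in its centre: an oblong with two round ends, 70 mm (x) by 34 mm (y), the footprint of the link. Origin: centre of its underside, on the bench (its top is 4 mm higher); z up, x along its length
- oil_bottle: bystander: small white plastic bottle with black cap, 44 mm diameter, 110 mm tall, upright beyond the work; leave it alone. Origin: centre of the underside
- case: bystander: closed black indenter case, 60 mm (x) by 90 mm (y) by 34 mm high; leave it alone. Origin: centre of the underside
Mind the look-alikes: they are no part of the job. What is shaped like the link but green or turquoise is not meant.

How it is judged:
By the outcome, as a careful person would: the job done as asked, in the order asked, and still so for the second after the job is handed in, with the robot touching nothing.
It also fails if it takes over 125 s, if anything falls off the work surface, if the arm or the gripper's body presses on something with over 40 N, if the wrist force passes 120 N, or if a joint passes its speed limit or range.

## Working session

There is one attempt and no reset: what is moved stays moved. The work goes in short steps, Python scripts to look and compute and a shell command to move; the robot and the scene stay as the last step left them, time stands still between calls to the robot, and variables do not carry over. Pictures are saved under pics/ and viewed, at most 14 in all, crops included, and the job is handed in when it is done.

```bash
mkdir -p pics; cat > h.py <<'E'
import numpy as np, cv2
from rig import manip, eyes, ticket
def ray(name,uv):
    m=eyes.camera_model(name); f=192/np.tan(np.radians(m["vertical_fov"])/2)
    p=(np.atleast_2d(uv).astype(float)-[m["cx"],m["cy"]])/f
    q=p.copy()
    for _ in range(30): q=p/(1+m["k1"]*(q**2).sum(1,keepdims=True))
    R=np.array(m["R"]);t=np.array(m["t"])
    return -R.T@t, np.c_[q,np.ones(len(q))]@R
def onplane(name,uv,z):
    o,d=ray(name,uv); s=(z-o[2])/d[:,2]
    return o+d*s[:,None]
E
python3 - <<'E'
from h import *
for n in("scene","top"):
    p,d=eyes.grab_frame(n); cv2.imwrite(f"pics/{n}0.png",p); np.save(f"{n}0.npy",d)
    m=eyes.camera_model(n); print(n,{k:np.round(v,3).tolist() for k,v in m.items()})
print(manip.observe())
E
```

```text
scene {'vertical_fov': 51.876, 'cx': 260.302, 'cy': 183.25, 'k1': -0.128, 'R': [[0.756, 0.655, -0.014], [0.565, -0.663, -0.491], [-0.331, 0.363, -0.871]], 't': [-0.458, -0.316, 1.42]}
top {'vertical_fov': 48.796, 'cx': 256.551, 'cy': 189.025, 'k1': 0.006, 'R': [[-0.013, -1.0, 0.017], [-0.995, 0.011, -0.098], [0.098, -0.018, -0.995]], 't': [-0.005, 0.591, 1.199]}
{'t': 0.1, 'joints': array([ 9.78249920e-01,  1.04639472e-01,  9.65717470e-02,  1.56387369e+00,
       -2.30252179e-05,  1.35306576e+00]), 'qd': array([-0.00111039, -0.00012203,  0.00129782, -0.00143258, -0.00088351,
        0.00067983]), 'joint_efforts': array([ 5.90403884e-03, -5.58207071e+01,  5.04720175e+01,  1.29643909e-02,
       -3.06638231e-04,  1.13719091e-05]), 'eef_pos': array([0.21952101, 0.55810999, 0.23861373]), 'ee_rot': array([-5.85238764e-01, -3.08616178e+00,  1.66711982e-03]), 'ft_force': array([-1.10889287, -0.64753897,  0.92770568]), 'ft_torque': array([-0.0334014 , -0.00380113,  0.01996709]), 'finger_force': 0.0, 'width': 1.0019316972811205}
```

View pics/top0.png

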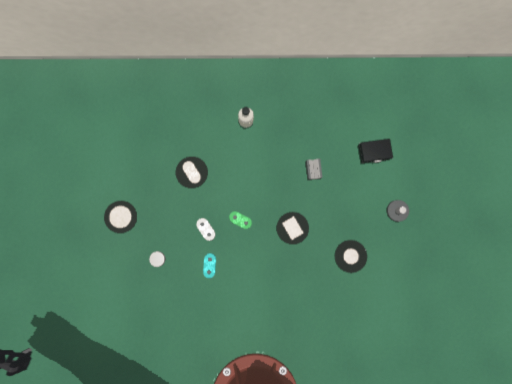

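View pics/scene0.png

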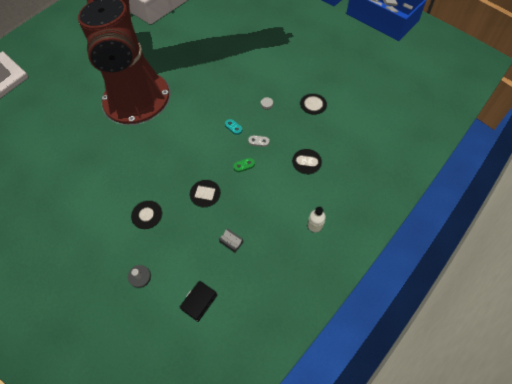

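The top view shows these positions:
- **Pads:** oblong (192,172), large round (121,217), rectangle (293,228), small round (351,257).
- **Parts:** link (206,229), reference block (157,259), V-block (314,169), anvil (398,211).
- **Look-alikes:** green (240,220) and turquoise (209,265).

The scene view agrees. Next I'll measure them and zoom in.

```bash
cat > meas.py <<'E'
from h import *
import sys
def seg(name,p,c,r,kind):
    hsv=cv2.cvtColor(p,cv2.COLOR_BGR2HSV).astype(int); H,S,V=hsv[...,0],hsv[...,1],hsv[...,2]
    m={'pale':(V>150)&(S<70),'dark':(V<45),'nogreen':(S<90)}[kind].astype(np.uint8)
    w=np.zeros_like(m); cv2.circle(w,c,r,1,-1); m&=w
    cs,_=cv2.findContours(m,cv2.RETR_EXTERNAL,cv2.CHAIN_APPROX_NONE)
    return max(cs,key=cv2.contourArea)
def meas(name,p,c,r,kind,z):
    k=seg(name,p,c,r,kind)
    m=np.zeros(p.shape[:2],np.uint8); cv2.drawContours(m,[k],-1,1,-1)
    v,u=np.nonzero(m); X=onplane(name,np.c_[u,v],z)[:,:2]   # filled-region pixels on plane
    C=np.cov(X.T); w,V=np.linalg.eigh(C); a=np.degrees(np.arctan2(V[1,1],V[0,1]))
    return X.mean(0), a%180, 4*np.sqrt(w[::-1]), len(u)
E
python3 - <<'E'
from meas import *
top=cv2.imread('pics/top0.png'); sc=cv2.imread('pics/scene0.png')
T={'padL':((121,217),(313,104),12,'pale',.004),'padS':((351,257),(146,214),11,'pale',.004),'padR':((293,228),(205,193),14,'pale',.004),
'padO':((192,172),(307,161),14,'pale',.004),'block':((157,259),(267,103),12,'pale',.016),'link':((206,229),(259,141),15,'pale',.010),
'vb':((314,169),(231,240),17,'nogreen',.03),'anv':((398,211),(139,276),16,'nogreen',.014)}
for k,(a,b,r,kd,z) in T.items():
    for n,p,c in(('top',top,a),('scene',sc,b)):
        try:
            x,an,s,N=meas(n,p,c,r,kd,z); print(k,n,x.round(4),round(an,1),(s*1e3).round(1),N,'r',np.hypot(*x).round(3))
        except Exception as e: print(k,n,e)
for k in('padL','padS','padR','padO'):
    for n,p,c in(('top',top,T[k][0]),('scene',sc,T[k][1])):
        x,an,s,N=meas(n,p,c,21,'dark',.004); print(k,n,'dark',x.round(4),(s*1e3).round(1))
cr=lambda p,x,y,w,h:cv2.resize(p[y:y+h,x:x+w],(800,int(800*h/w)),interpolation=cv2.INTER_CUBIC)
cv2.imwrite('pics/z.png',np.vstack([cr(top,100,140,320,145)[:300],cr(sc,120,90,210,80)[:290]]))
cv2.imwrite('pics/z2.png',np.hstack([cv2.resize(top[140:240,290:420],(520,400),interpolation=cv2.INTER_CUBIC),cv2.resize(sc[225:325,125:190],(260,400),interpolation=cv2.INTER_CUBIC)]))
d=np.load('top0.npy'); m=eyes.camera_model('top'); 
E
```

```text
padL top [0.517  0.3882] 171.7 [65.  62.7] 377 r 0.647
padL scene [0.5164 0.3889] 101.0 [62.5 61.7] 183 r 0.646
padS top [ 0.3938 -0.2849] 33.6 [45.1 43.8] 182 r 0.486
padS scene [ 0.3936 -0.2847] 17.4 [43.4 43.1] 140 r 0.486
padR top [ 0.4782 -0.1159] 27.6 [65.7 46.4] 265 r 0.492
padR scene [ 0.478  -0.1158] 29.0 [63.8 45.1] 198 r 0.492
padO top [0.647 0.181] 30.6 [75.1 37.2] 245 r 0.672
padO scene [0.647 0.182] 30.3 [73.4 36.2] 166 r 0.672
block top [0.3942 0.2787] 169.7 [45.8 43.1] 190 r 0.483
block scene [0.3946 0.2781] 116.2 [41.7 40.9] 82 r 0.483
link top [0.478 0.139] 32.5 [76.7 41. ] 290 r 0.498
link scene [0.4777 0.1391] 31.8 [72.2 36.1] 150 r 0.498
vb top [ 0.6485 -0.1789] 4.6 [72.1 54.4] 344 r 0.673
vb scene [ 0.6539 -0.1827] 0.3 [73.  53.3] 345 r 0.679
anv top [ 0.5251 -0.4255] 97.2 [70.3 67.4] 429 r 0.676
anv scene [ 0.5279 -0.4268] 2.5 [68.5 65. ] 424 r 0.679Traceback (most recent call last):
  File "<stdin>", line 13, in <module>
  File "meas.py", line 10, in meas
    k=seg(name,p,c,r,kind)
  File "meas.py", line 8, in seg
    return max(cs,key=cv2.contourArea)
ValueError: max() iterable argument is empty
```

```bash
python3 - <<'E'
from meas import *
top=cv2.imread('pics/top0.png'); sc=cv2.imread('pics/scene0.png')
R=lambda p,x,y,w,h:cv2.resize(p[y:y+h,x:x+w],(w*8,h*8),interpolation=cv2.INTER_NEAREST)
a=R(top,290,148,48,36); b=R(top,375,190,48,36); c=R(sc,208,222,48,36); d=R(sc,115,258,48,36)
cv2.imwrite('pics/z2.png',np.vstack([np.hstack([a,b]),np.hstack([c,d])]))
for n,p,c in(('top',top,(402,210)),('scene',sc,(136,272))):
    hsv=cv2.cvtColor(p,cv2.COLOR_BGR2HSV)
    y,x=np.mgrid[-12:13,-12:13]; 
    sub=hsv[c[1]-12:c[1]+13,c[0]-12:c[0]+13]; m=(sub[...,2]>115)&(sub[...,1]<70)
    print(n,m.sum(), 'stem px',x[m].mean()+c[0],y[m].mean()+c[1], onplane(n,[[x[m].mean()+c[0],y[m].mean()+c[1]]],.049).round(4))
E
```

```text
top 60 stem px 402.48333333333335 209.48333333333332 [[ 0.5256 -0.4271  0.049 ]]
scene 43 stem px 134.4418604651163 271.83720930232556 [[ 0.5258 -0.4274  0.049 ]]
```

View pics/z2.png

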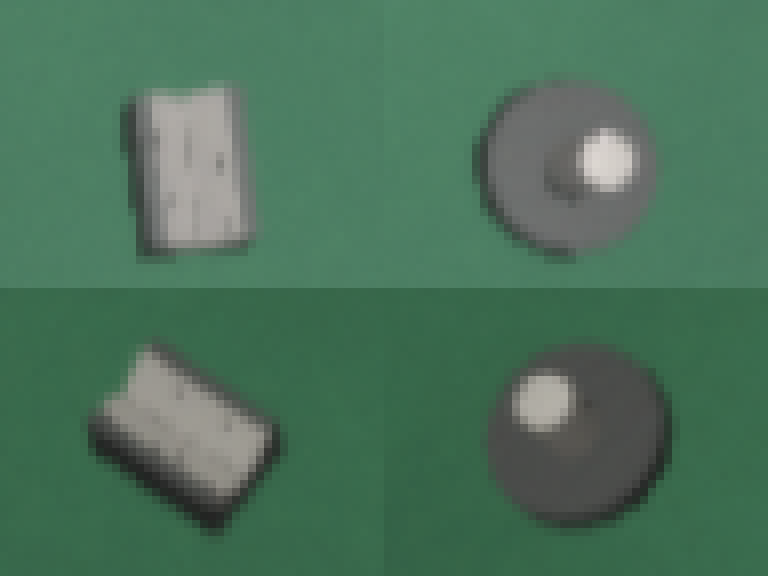

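The bottom-right crop shows the anvil upright with its stem. The top-left crop shows the V-block upright with its bright groove running along its length. Next: refine the V-block and compute the move to above the anvil.

```bash
cat > go.py <<'E'
import sys
from h import *
from scipy.spatial.transform import Rotation as Ro
# go.py x y z phi(deg of closing axis)  -> tool-frame shift & turn
x,y,z,phi=map(float,sys.argv[1:5]); o=manip.observe()
R0=Ro.from_rotvec(o["ee_rot"]); f=np.radians(phi)
def tgt(f):
    Y=np.array([np.cos(f),np.sin(f),0]); Z=np.array([0,0,-1.]); return Ro.from_matrix(np.c_[np.cross(Y,Z),Y,Z])
rv=min(((R0.inv()*tgt(f+k*np.pi)).as_rotvec() for k in(0,1)),key=np.linalg.norm)
d=R0.inv().apply(np.array([x,y,z])-o["eef_pos"])
print('shift',d.round(4),'turn',rv.round(4),'rows',np.ceil(np.linalg.norm(d)/.0625),np.ceil(np.linalg.norm(rv)/.188),'now',o["eef_pos"].round(4),'j',o["joints"].round(2),'t',o["t"])
E
python3 - <<'E'
from meas import *
for n,c,th in(('top',(314,169),105),('scene',(231,240),100)):
    p=cv2.imread(f'pics/{n}0.png'); h=cv2.cvtColor(p,cv2.COLOR_BGR2HSV); m=((h[...,1]<70)&(h[...,2]>th)).astype(np.uint8)
    w=np.zeros_like(m); cv2.circle(w,c,17,1,-1); m&=w; v,u=np.nonzero(m); X=onplane(n,np.c_[u,v],.027)[:,:2].astype(np.float32)
    print(n,len(u),X.mean(0),cv2.minAreaRect(X)); C=np.cov(X.T);W,V=np.linalg.eigh(C);print(np.degrees(np.arctan2(V[1,1],V[0,1]))%180,np.sqrt(12*W))
E
python3 go.py .5257 -.4272 .2 93
```

```text
top 276 [ 0.64993274 -0.18186943] ((0.6490800380706787, -0.18193867802619934), (0.06157160550355911, 0.03940527141094208), 5.50125789642334)
4.644360241056091 [0.03929277 0.06054212]
scene 200 [ 0.6503909  -0.17891495] ((0.6501579284667969, -0.17927873134613037), (0.05895049124956131, 0.030495960265398026), 4.840036869049072)
3.0376192190228153 [0.02983839 0.05779369]
shift [-0.6457 -0.8048  0.0394] turn [-0.0011 -0.0005 -0.4272] rows 17.0 3.0 now [0.2195 0.5581 0.2386] j [ 0.98  0.1   0.1   1.56 -0.    1.35] t 0.1
```

```bash
python3 go.py .55 .1 .2 93
```

```text
shift [-0.4753 -0.3053  0.0388] turn [-0.0011 -0.0005 -0.4272] rows 10.0 3.0 now [0.2195 0.5581 0.2386] j [ 0.98  0.1   0.1   1.56 -0.    1.35] t 0.1
```

```bash
python3 -m pendant '0.6 -.475 -.305 .039 0 0 -.427;0.6 -.475 -.305 .039 0 0 -.427;0.6 -.475 -.305 .039 0 0 -.427;0.6 -.475 -.305 .039 0 0 -.427;0.6 -.475 -.305 .039 0 0 -.427;0.6 -.475 -.305 .039 0 0 -.427;0.6 -.475 -.305 .039 0 0 -.427;0.6 -.475 -.305 .039 0 0 -.427;0.6 -.475 -.305 .039 0 0 -.427;0.6 -.475 -.305 .039 0 0 -.427' 50; python3 go.py .5257 -.4272 .15 93
```

```text
t: 1.35
eef_pos: [0.5511, 0.0975, 0.1991]
ee_rot: [0.076, -3.139, 0.0]
ft_force: [-0.0, 0.4, -0.5]
width: 0.6
finger_force: 0.0
shift [ 0.0506 -0.5228  0.0493] turn [-0.0002 -0.0013 -0.0042] rows 9.0 1.0 now [0.5511 0.0975 0.1991] j [-0.06 -0.02 -0.1   1.49 -0.   -0.11] t 1.35
```

```bash
python3 -m pendant '0.6 .051 -.523 .049 0 0 -.004;0.6 .051 -.523 .049 0 0 -.004;0.6 .051 -.523 .049 0 0 -.004;0.6 .051 -.523 .049 0 0 -.004;0.6 .051 -.523 .049 0 0 -.004;0.6 .051 -.523 .049 0 0 -.004;0.6 .051 -.523 .049 0 0 -.004;0.6 .051 -.523 .049 0 0 -.004;0.6 .051 -.523 .049 0 0 -.004;0.6 .051 -.523 .049 0 0 -.004'; python3 go.py .5257 -.4272 .033 93; python3 - <<'E'
from h import *
a=[]
for n,(x,y) in(('top',(340,140)),('scene',(85,200))):
    p,d=eyes.grab_frame(n); a.append(cv2.resize(p[y:y+130,x:x+130],(390,390),interpolation=cv2.INTER_CUBIC))
cv2.imwrite('pics/a1.png',np.hstack(a))
E
```

```text
t: 2.6
eef_pos: [0.5258, -0.4252, 0.1501]
ee_rot: [0.085, -3.14, -0.002]
ft_force: [0.4, 0.8, -0.9]
width: 0.599
finger_force: 0.0
shift [ 1.000e-04 -2.200e-03  1.171e-01] turn [ 0.0014 -0.0009  0.002 ] rows 2.0 1.0 now [ 0.5258 -0.4252  0.1501] j [-0.87  0.34  0.2   1.44  0.   -0.93] t 2.6
```

View pics/a1.png

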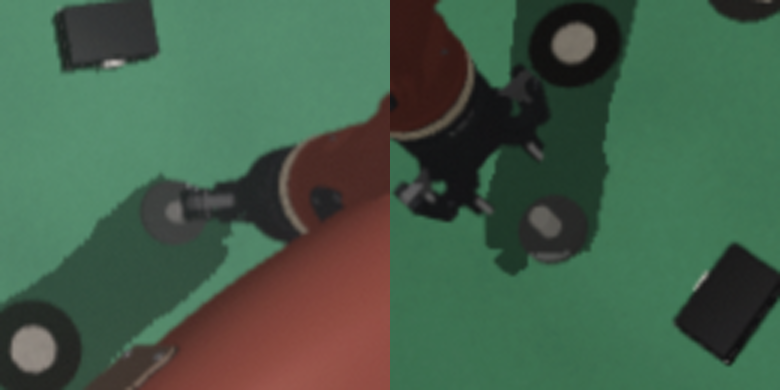

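The gripper is open and hanging near the anvil, fingertip at about (407,207) in the top view. Both views are consistent with it being above the stem, so I'll descend.

```bash
python3 -m pendant '0.6 0 -.002 .05 0 0 0;0.6 0 -.002 .09 0 0 0;0.6 0 -.002 .117 0 0 0;0.6 0 -.002 .117 0 0 0'; python3 go.py .5257 -.4272 .033 93; python3 - <<'E'
from h import *
a=[]
for n,(x,y) in(('top',(370,180)),('scene',(105,240))):
    p,d=eyes.grab_frame(n); a.append(cv2.resize(p[y:y+65,x:x+65],(390,390),interpolation=cv2.INTER_CUBIC))
cv2.imwrite('pics/a2.png',np.hstack(a))
E
```

```text
t: 3.2
eef_pos: [0.5259, -0.4232, 0.0322]
ee_rot: [0.091, -3.138, -0.006]
ft_force: [1.3, -0.7, 0.3]
width: 0.597
finger_force: 0.0
shift [ 0.0004 -0.004  -0.0008] turn [ 0.0037 -0.0025  0.0056] rows 1.0 1.0 now [ 0.5259 -0.4232  0.0322] j [-0.87  0.4   0.06  1.23  0.   -0.93] t 3.2
```

View pics/a2.png

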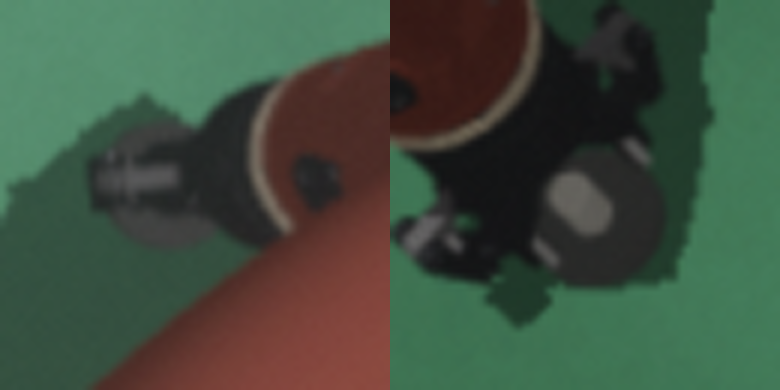

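The scene crop shows the fingers straddling the stem (pads at about (541,250) and (636,150) in the crop). The commanded y shift hasn't shown up, so I'll correct it and check.

```bash
python3 -m pendant '0.6 0 -.004 0 0 0 0;0.6 0 -.004 0 0 0 0;0.6 0 -.004 0 0 0 0'; python3 go.py .5257 -.4272 .033 93
```

```text
t: 3.68
eef_pos: [0.5269, -0.4306, 0.0349]
ee_rot: [-0.088, 3.14, -0.001]
ft_force: [0.2, -0.1, -0.2]
width: 0.603
finger_force: 0.0
shift [0.001  0.0035 0.0019] turn [-0.0006  0.0006  0.0037] rows 1.0 1.0 now [ 0.5269 -0.4306  0.0349] j [-0.88  0.4   0.07  1.24  0.   -0.93] t 3.675
```

```bash
python3 -m pendant '0.6 0 .003 .001 0 0 0;0.6 0 .003 .001 0 0 0;0.6 0 .003 .001 0 0 0'; python3 -m pendant '0.6 0 0 0 0 0 0;0.6 0 0 0 0 0 0';python3 go.py .5257 -.4272 .033 93
```

```text
t: 4.05
eef_pos: [0.5265, -0.4272, 0.0332]
ee_rot: [0.088, -3.14, -0.0]
ft_force: [0.7, -0.3, -0.2]
width: 0.601
finger_force: 0.0
t: 4.3
eef_pos: [0.5266, -0.4273, 0.0333]
ee_rot: [-0.088, 3.14, 0.0]
ft_force: [0.4, -0.0, -0.3]
width: 0.599
finger_force: 0.0
shift [0.0009 0.0002 0.0003] turn [-0.      0.0001  0.0038] rows 1.0 1.0 now [ 0.5266 -0.4273  0.0333] j [-0.87  0.4   0.06  1.23  0.   -0.93] t 4.3
```

Settled on target; I'll close on the stem and lift.

```bash
python3 -m pendant '0 0 0 0 0 0 0;0 0 0 0 0 0 0;0 0 0 0 0 0 0;0 0 0 0 0 0 0;0 0 0 0 0 0 0;0 0 0 0 0 0 0' 60; python3 -m pendant '0 0 0 -.05 0 0 0;0 0 0 -.1 0 0 0;0 0 0 -.1 0 0 0;0 0 0 -.1 0 0 0'; python3 go.py .5167 .3885 .14 93
```

```text
t: 5.05
eef_pos: [0.5266, -0.4274, 0.0335]
ee_rot: [-0.088, 3.14, -0.0]
ft_force: [-0.2, -0.9, 3.7]
width: 0.207
finger_force: 58.7
t: 5.55
eef_pos: [0.526, -0.4265, 0.1311]
ee_rot: [0.088, -3.139, -0.004]
ft_force: [-0.1, 0.8, -5.8]
width: 0.213
finger_force: 60.1
shift [-0.0365  0.8142 -0.007 ] turn [ 0.0024 -0.0015  0.0039] rows 14.0 1.0 now [ 0.526  -0.4265  0.1311] j [-0.87  0.35  0.18  1.4   0.   -0.93] t 5.55
```

```bash
python3 -m pendant '0 -.036 .814 -.007 0 0 0;0 -.036 .814 -.007 0 0 0;0 -.036 .814 -.007 0 0 0;0 -.036 .814 -.007 0 0 0;0 -.036 .814 -.007 0 0 0;0 -.036 .814 -.007 0 0 0;0 -.036 .814 -.007 0 0 0;0 -.036 .814 -.007 0 0 0;0 -.036 .814 -.007 0 0 0;0 -.036 .814 -.007 0 0 0' ; python3 go.py .5172 .3885 .14 93
```

```text
t: 6.8
eef_pos: [0.5171, 0.1995, 0.1359]
ee_rot: [0.088, -3.136, 0.001]
ft_force: [1.0, -0.7, -5.2]
width: 0.213
finger_force: 60.4
shift [-0.0107  0.1887 -0.0042] turn [-0.0003 -0.0039  0.0039] rows 4.0 1.0 now [0.5171 0.1995 0.1359] j [ 0.13 -0.02 -0.22  1.38  0.    0.08] t 6.8
```

```bash
python3 -m pendant '0 -.011 .188 0 0 0 0;0 -.011 .188 0 0 0 0;0 -.011 .188 0 0 0 0;0 -.011 .188 0 0 0 0;0 -.011 .188 0 0 0 0;0 -.011 .188 0 0 0 0;0 -.011 .188 0 0 0 0' ; python3 go.py .5172 .3885 .039 93;  python3 - <<'E'
from h import *
a=[]
for n,(x,y) in(('top',(85,180)),('scene',(265,60))):
    p,d=eyes.grab_frame(n); a.append(cv2.resize(p[y:y+78,x:x+78],(390,390),interpolation=cv2.INTER_CUBIC))
cv2.imwrite('pics/a3.png',np.hstack(a))
E
```

```text
t: 7.68
eef_pos: [0.5197, 0.3849, 0.1387]
ee_rot: [0.086, -3.14, 0.0]
ft_force: [0.1, -1.0, -5.0]
width: 0.209
finger_force: 60.9
shift [0.0023 0.0038 0.0997] turn [-0.     -0.0001  0.0023] rows 2.0 1.0 now [0.5197 0.3849 0.1387] j [ 0.44  0.25  0.08  1.4  -0.    0.38] t 7.675
```

View pics/a3.png

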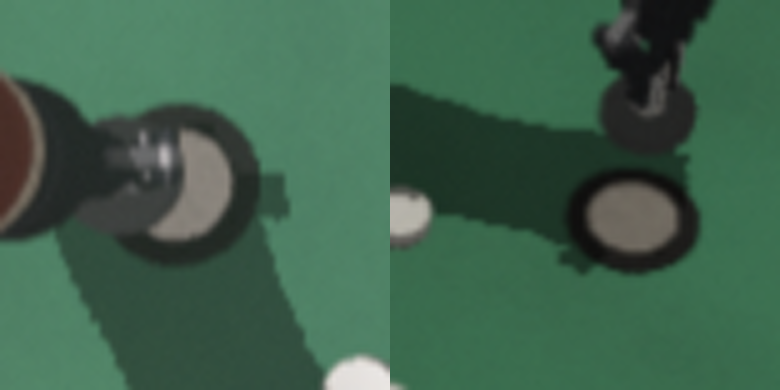

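The anvil hangs upright above the large-circle pad. Lowering to just above it.

```bash
python3 -m pendant '0 .002 .004 .05 0 0 0;0 .002 .004 .09 0 0 0;0 .002 .004 .095 0 0 0;0 .002 .004 .095 0 0 0;0 .002 .004 .095 0 0 0;0 .002 .004 .095 0 0 0' ; python3 go.py .5172 .3885 .0375 93
```

```text
t: 8.52
eef_pos: [0.5183, 0.3903, 0.0456]
ee_rot: [-0.088, 3.138, 0.002]
ft_force: [1.2, 0.0, -4.2]
width: 0.209
finger_force: 60.8
shift [ 0.0013 -0.0018  0.0081] turn [0.0011 0.0025 0.0038] rows 1.0 1.0 now [0.5183 0.3903 0.0456] j [ 0.44  0.3  -0.04  1.23  0.    0.39] t 8.525
```

```bash
python3 -m pendant '0 .001 -.001 .005 0 0 0;0 .001 -.001 .005 0 0 0;0 .001 -.001 .005 0 0 0;0 .001 -.001 .005 0 0 0' ; python3 go.py .5172 .3885 .0375 93
```

```text
t: 9.02
eef_pos: [0.5164, 0.3888, 0.0388]
ee_rot: [-0.088, 3.14, 0.0]
ft_force: [-1.5, 0.2, -4.6]
width: 0.21
finger_force: 60.8
shift [-0.0008 -0.0004  0.0013] turn [0.0001 0.0001 0.0039] rows 1.0 1.0 now [0.5164 0.3888 0.0388] j [ 0.44  0.3  -0.05  1.22  0.    0.39] t 9.025
```

```bash
python3 -m pendant '0 -.001 0 .001 0 0 0;0 -.001 0 .001 0 0 0;0 -.001 0 .001 0 0 0' ; python3 -m pendant '.55 0 0 0 0 0 0;.55 0 0 0 0 0 0;.55 0 0 0 0 0 0;.55 0 0 0 0 0 0';python3 -m pendant '.55 0 0 -.06 0 0 0;.55 0 0 -.11 0 0 0;.55 0 0 -.11 0 0 0;.55 0 0 -.11 0 0 0'; python3 go.py .3944 .2784 .1 93
```

```text
t: 9.4
eef_pos: [0.5173, 0.3888, 0.0377]
ee_rot: [-0.088, 3.14, 0.0]
ft_force: [0.1, -0.2, -4.3]
width: 0.207
finger_force: 60.9
t: 9.9
eef_pos: [0.5175, 0.389, 0.038]
ee_rot: [-0.088, 3.14, 0.0]
ft_force: [0.4, 0.1, 0.8]
width: 0.549
finger_force: 0.0
t: 10.4
eef_pos: [0.5172, 0.3888, 0.1473]
ee_rot: [0.088, -3.14, -0.0]
ft_force: [0.2, 0.3, -0.3]
width: 0.547
finger_force: 0.0
shift [ 0.1289 -0.1034  0.0473] turn [ 0.     -0.0001  0.0039] rows 3.0 1.0 now [0.5172 0.3888 0.1473] j [0.44 0.25 0.09 1.41 0.   0.39] t 10.4
```

```bash
python3 -m pendant '.8 .129 -.103 .047 0 0 0;.8 .129 -.103 .047 0 0 0;.8 .129 -.103 .047 0 0 0;.8 .129 -.103 .047 0 0 0;.8 .129 -.103 .09 0 0 0;.8 .129 -.103 .11 0 0 0;.8 .129 -.103 .11 0 0 0;.8 .129 -.103 .11 0 0 0;.8 .129 -.103 .11 0 0 0' ; python3 go.py .3944 .2784 .01 93;  python3 - <<'E'
from meas import *
a=[]
for n,(x,y) in(('top',(85,180)),('scene',(235,60))):
    p,d=eyes.grab_frame(n); cv2.imwrite(f'pics/{n}1.png',p); a.append(cv2.resize(p[y:y+100,x:x+100],(390,390),interpolation=cv2.INTER_CUBIC))
    cl=cv2.cvtColor(p,cv2.COLOR_BGR2HSV)
    c={'top':(116,214),'scene':(316,99)}[n]; s=cl[c[1]-15:c[1]+15,c[0]-15:c[0]+15]; m=(s[...,2]>120)&(s[...,1]<70); v,u=np.nonzero(m)
    if len(u): print(n,len(u),onplane(n,[[u.mean()+c[0]-15,v.mean()+c[1]-15]],.053))
cv2.imwrite('pics/a4.png',np.hstack(a))
E
```

```text
t: 11.52
eef_pos: [0.3952, 0.2792, 0.0388]
ee_rot: [-0.088, 3.139, 0.001]
ft_force: [0.0, -0.0, 0.2]
width: 0.802
finger_force: 0.0
shift [ 0.0009 -0.0007  0.0288] turn [0.0006 0.0017 0.0039] rows 1.0 1.0 now [0.3952 0.2792 0.0388] j [ 0.34 -0.19 -0.56  1.2   0.    0.29] t 11.525
top 69 [[0.51851802 0.384136   0.053     ]]
scene 24 [[0.51471482 0.39028289 0.053     ]]
```

View pics/a4.png

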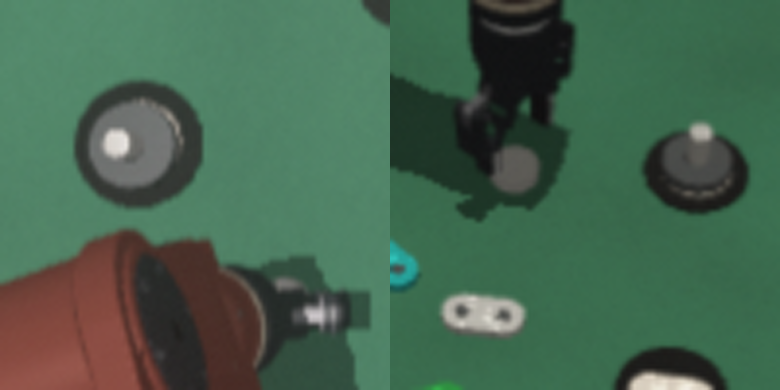

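The anvil stands upright on its pad, but a thin pale crescent shows toward +x: top crop (175,120), scene crop (700,195). I'll measure the stem top precisely.

```bash
python3 - <<'E'
from meas import *
for n,c,r,th in(('top',(114.7,216.4),5,150),('scene',(314.5,93.8),5,120)):
    p=cv2.imread(f'pics/{n}1.png'); h=cv2.cvtColor(p,cv2.COLOR_BGR2HSV)
    v,u=np.mgrid[:384,:512]; w=(np.hypot(u-c[0],v-c[1])<r)&(h[...,2]>th)&(h[...,1]<70)
    print(n,w.sum(),u[w].mean(),v[w].mean(),onplane(n,[[u[w].mean(),v[w].mean()]],.053).round(4))
    # disc top
    c2={'top':(118,217),'scene':(313,101)}[n]
    if n=='top':
        w=(np.hypot(u-c2[0],v-c2[1])<22)&(h[...,1]<60)&(h[...,2]>75)
        m=w.astype(np.uint8); k=max(cv2.findContours(m,0,1)[0],key=cv2.contourArea); X=onplane(n,k[:,0],.018)[:,:2].astype(np.float32); print(cv2.minEnclosingCircle(X),cv2.fitEllipse(X*1000))
    print(h[int(c2[1])-2:int(c2[1])+18:1,int(c2[0]+5),2] if n=='scene' else h[217,100:142,2])
E
```

```text
top 42 114.26190476190476 216.1904761904762 [[0.5163 0.3892 0.053 ]]
((0.5165998339653015, 0.38566967844963074), 0.03477615490555763) ((517.7205200195312, 386.3652648925781), (61.75251388549805, 68.34381103515625), 33.66886520385742)
[133 133 133 126  70  57  57  74 110 113 120 160 210 218 219 222 225 221
 134 108 107 108 116 117 117 118 117 117 116  97  77  84  61  57  56  57
  69 125 129 130 128 128]
scene 24 314.3333333333333 93.125 [[0.5147 0.3903 0.053 ]]
[ 76  74  75  73  74  74  72  64  50  56  64  45  32  28  38  91 107 107
 107 108]
```

Anvil is about 1 mm off centre (stem at (.516,.389), pad at (.517,.388)), which is fine. On to the reference block: lower carefully.

```bash
python3 -m pendant '.8 -.001 -.001 .015 0 0 0;.8 -.001 -.001 .027 0 0 0;.8 -.001 -.001 .027 0 0 0;.8 -.001 -.001 .027 0 0 0;.8 -.001 -.001 .027 0 0 0' ; python3 go.py .3944 .2784 .01 93
```

```text
t: 12.25
eef_pos: [0.3957, 0.278, 0.0111]
ee_rot: [-0.088, 3.14, 0.0]
ft_force: [0.0, -1.0, -0.3]
width: 0.801
finger_force: 0.0
shift [0.0012 0.0005 0.0011] turn [0.0003 0.0007 0.0038] rows 1.0 1.0 now [0.3957 0.278  0.0111] j [ 0.34 -0.16 -0.59  1.15  0.    0.28] t 12.25
```

```bash
python3 -m pendant '.8 .001 0 .001 0 0 0;.8 .001 0 .001 0 0 0;0 .001 0 .001 0 0 0;0 .001 0 .001 0 0 0;0 .001 0 .001 0 0 0;0 .001 0 .001 0 0 0;0 .001 0 .001 0 0 0;0 .001 0 .001 0 0 0' 50; python3 go.py .3944 .2784 .01 93; python3 -m pendant '0 0 0 -.05 0 0 0;0 0 0 -.09 0 0 0;0 0 0 -.09 0 0 0;0 0 0 -.09 0 0 0'; python3 go.py .3937 -.2848 .1 93
```

```text
t: 13.25
eef_pos: [0.3946, 0.2779, 0.0101]
ee_rot: [-0.088, 3.14, 0.001]
ft_force: [-1.5, -0.3, 6.5]
width: 0.491
finger_force: 50.6
shift [0.0002 0.0005 0.0001] turn [0.0003 0.0006 0.0039] rows 1.0 1.0 now [0.3946 0.2779 0.0101] j [ 0.34 -0.17 -0.59  1.15  0.    0.29] t 13.25
t: 13.75
eef_pos: [0.3938, 0.2776, 0.0985]
ee_rot: [0.088, -3.139, 0.001]
ft_force: [0.3, 0.4, -2.6]
width: 0.49
finger_force: 52.0
shift [ 0.0317 -0.5615 -0.0012] turn [-0.0003 -0.0012  0.0038] rows 9.0 1.0 now [0.3938 0.2776 0.0985] j [ 0.34 -0.24 -0.49  1.32  0.    0.29] t 13.75
```

```bash
python3 -m pendant '0 -.05 -.28 0 0 0 0;0 -.05 -.28 0 0 0 0;0 -.05 -.28 0 0 0 0;0 -.05 -.28 0 0 0 0;0 -.05 -.28 0 0 0 0;0 .032 -.562 0 0 0 0;0 .032 -.562 0 0 0 0;0 .032 -.562 0 0 0 0;0 .032 -.562 0 0 0 0;0 .032 -.562 0 0 0 0'; python3 -m pendant '0 0 0 0 0 0 0;0 0 0 0 0 0 0'; python3 go.py .3937 -.2848 .02 93
```

```text
t: 15.0
eef_pos: [0.3922, -0.2867, 0.0977]
ee_rot: [0.085, -3.139, -0.003]
ft_force: [0.3, 1.3, -2.7]
width: 0.49
finger_force: 52.1
t: 15.25
eef_pos: [0.3933, -0.284, 0.098]
ee_rot: [0.088, -3.139, -0.004]
ft_force: [-0.2, -0.4, -2.3]
width: 0.491
finger_force: 52.2
shift [-0.0005 -0.001   0.078 ] turn [ 0.0027 -0.0015  0.0034] rows 2.0 1.0 now [ 0.3933 -0.284   0.098 ] j [-0.9  -0.23 -0.48  1.32  0.   -0.95] t 15.25
```

```bash
python3 -m pendant '0 -.001 -.001 .04 0 0 0;0 -.001 -.001 .07 0 0 0;0 -.001 -.001 .08 0 0 0;0 -.001 -.001 .08 0 0 0;0 -.001 -.001 .08 0 0 0;0 -.001 -.001 .08 0 0 0;0 -.001 -.001 .08 0 0 0'; python3 go.py .3939 -.2848 .0145 93
```

```text
t: 16.12
eef_pos: [0.3953, -0.2864, 0.0203]
ee_rot: [-0.088, 3.14, -0.001]
ft_force: [0.1, 0.8, -2.4]
width: 0.493
finger_force: 52.3
shift [0.0013 0.0017 0.0058] turn [-0.0008  0.0006  0.0038] rows 1.0 1.0 now [ 0.3953 -0.2864  0.0203] j [-0.9  -0.16 -0.56  1.17  0.   -0.95] t 16.125
```

```bash
python3 -m pendant '0 .001 .001 .004 0 0 0;0 .001 .001 .005 0 0 0;0 .001 .001 .005 0 0 0;0 .001 .001 .005 0 0 0;0 .001 .001 .005 0 0 0'; python3 go.py .3939 -.2848 .0145 93
```

```text
t: 16.75
eef_pos: [0.394, -0.2852, 0.0147]
ee_rot: [-0.088, 3.14, -0.0]
ft_force: [0.3, -0.5, -2.4]
width: 0.49
finger_force: 52.4
shift [0.0001 0.0004 0.0002] turn [-0.      0.0001  0.0039] rows 1.0 1.0 now [ 0.394  -0.2852  0.0147] j [-0.9  -0.16 -0.57  1.16  0.   -0.95] t 16.75
```

```bash
python3 -m pendant '.8 0 0 0 0 0 0;.8 0 0 0 0 0 0;.8 0 0 0 0 0 0;.8 0 0 0 0 0 0'; python3 -m pendant '.8 0 0 -.06 0 0 0;.8 0 0 -.12 0 0 0;.8 0 0 -.12 0 0 0;.8 0 0 -.12 0 0 0'; python3 go.py .650 -.181 .1 94
```

```text
t: 17.25
eef_pos: [0.394, -0.2852, 0.0147]
ee_rot: [-0.088, 3.14, -0.0]
ft_force: [0.3, -0.0, 0.4]
width: 0.803
finger_force: 0.0
t: 17.75
eef_pos: [0.394, -0.2851, 0.1344]
ee_rot: [-0.088, 3.14, 0.0]
ft_force: [0.1, -0.1, -0.6]
width: 0.8
finger_force: 0.0
shift [-0.2615  0.0896  0.0344] turn [ 0.      0.0001 -0.0136] rows 5.0 1.0 now [ 0.394  -0.2851  0.1344] j [-0.9  -0.24 -0.42  1.39  0.   -0.95] t 17.75
```

```bash
python3 -m pendant '.8 -.261 .09 .034 0 0 -.014;.8 -.261 .09 .034 0 0 -.014;.8 -.261 .09 .034 0 0 -.014;.8 -.261 .09 .034 0 0 -.014;.8 -.261 .09 .034 0 0 -.014;.8 -.261 .09 .034 0 0 -.014;.8 -.261 .09 .034 0 0 -.014;.8 -.261 .09 .034 0 0 -.014'; python3 go.py .650 -.181 .02 94; python3 - <<'E'
from meas import *
a=[]
for n,(x,y) in(('top',(280,140)),('scene',(195,190))):
    p,d=eyes.grab_frame(n); cv2.imwrite(f'pics/{n}2.png',p); a.append(cv2.resize(p[y:y+80,x:x+80],(400,400),interpolation=cv2.INTER_CUBIC))
p=cv2.imread('pics/top2.png'); q=cv2.imread('pics/scene2.png')
b=[cv2.resize(p[225:285,320:380],(400,400),interpolation=cv2.INTER_CUBIC),cv2.resize(q[185:245,115:175],(400,400),interpolation=cv2.INTER_CUBIC)]
cv2.imwrite('pics/a5.png',cv2.resize(np.vstack([np.hstack(a),np.hstack(b)]),(600,600)))
for n,c in(('top',(351,256)),('scene',(146,213))):
    print(n,meas(n,cv2.imread(f'pics/{n}2.png'),c,13,'pale',.02))
E
```

```text
t: 18.75
eef_pos: [0.6486, -0.1811, 0.1005]
ee_rot: [0.109, -3.139, -0.0]
ft_force: [-0.2, -0.0, -0.3]
width: 0.8
finger_force: 0.0
shift [-0.0014  0.      0.0805] turn [ 0.0003 -0.0005 -0.0006] rows 2.0 1.0 now [ 0.6486 -0.1811  0.1005] j [-0.47  0.35  0.12  1.35 -0.   -0.54] t 18.75
top (array([ 0.39338582, -0.28628846]), np.float64(161.4737066929797), array([0.04476732, 0.03779579]), 158)
scene (array([ 0.39451447, -0.28447782]), np.float64(7.494825862530149), array([0.04194704, 0.04121924]), 132)
```

View pics/a5.png

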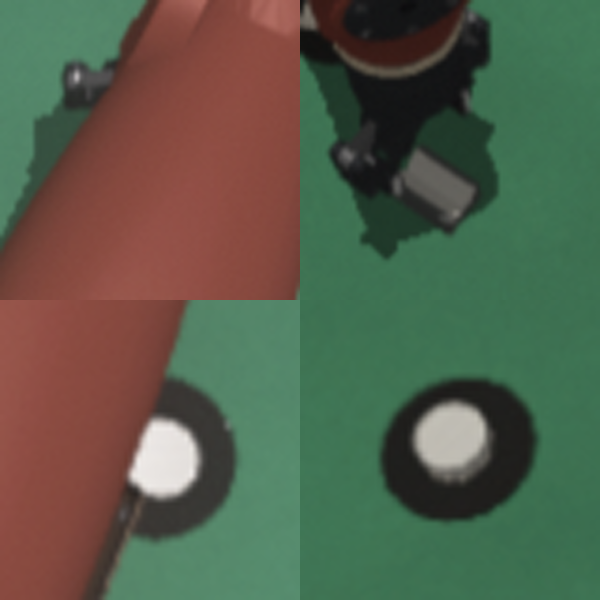

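The reference block sits centred on its pad (lower panels), and the V-block (scene panel, about (437,187)) lies between the fingers. Descending.

```bash
python3 -m pendant '.8 -.001 0 .04 0 0 0;.8 -.001 0 .07 0 0 0;.8 -.001 0 .083 0 0 0;.8 -.001 0 .083 0 0 0;.8 -.001 0 .083 0 0 0;.8 -.001 0 .083 0 0 0'; python3 go.py .650 -.181 .018 94;python3 -m pendant '0 0 0 0 0 0 0;0 0 0 0 0 0 0;0 0 0 0 0 0 0;0 0 0 0 0 0 0;0 0 0 0 0 0 0;0 0 0 0 0 0 0' 60; python3 go.py .650 -.181 .018 94; 
```

```text
t: 19.6
eef_pos: [0.6514, -0.181, 0.0192]
ee_rot: [-0.11, 3.138, -0.002]
ft_force: [-0.2, -0.2, 0.4]
width: 0.797
finger_force: 0.0
shift [0.0014 0.0001 0.0012] turn [-0.0011  0.0019  0.0005] rows 1.0 1.0 now [ 0.6514 -0.181   0.0192] j [-0.46  0.4   0.04  1.2   0.   -0.53] t 19.6
t: 20.35
eef_pos: [0.651, -0.1808, 0.0185]
ee_rot: [-0.11, 3.138, -0.001]
ft_force: [-0.2, 0.4, 6.2]
width: 0.454
finger_force: 62.5
shift [ 0.0011 -0.0001  0.0005] turn [-0.0006  0.0012  0.0004] rows 1.0 1.0 now [ 0.651  -0.1808  0.0185] j [-0.46  0.4   0.04  1.2   0.   -0.53] t 20.35
```

```bash
python3 -m pendant '0 0 0 -.05 0 0 0;0 0 0 -.08 0 0 0;0 0 0 -.08 0 0 0;0 0 0 -.08 0 0 0;0 0 0 -.08 0 0 0'; python3 go.py .4785 -.1156 .1 118.2
```

```text
t: 20.98
eef_pos: [0.6492, -0.1799, 0.095]
ee_rot: [0.11, -3.136, -0.003]
ft_force: [-0.1, 0.3, -4.8]
width: 0.457
finger_force: 62.6
shift [ 0.1658  0.0761 -0.0043] turn [ 0.0027 -0.0028 -0.422 ] rows 3.0 3.0 now [ 0.6492 -0.1799  0.095 ] j [-0.46  0.35  0.12  1.34  0.   -0.53] t 20.975
```

```bash
python3 -m pendant '0 .166 .076 -.004 0 0 -.422;0 .166 .076 -.004 0 0 -.422;0 .166 .076 -.004 0 0 -.422;0 .166 .076 -.004 0 0 -.422;0 .166 .076 .03 0 0 -.422;0 .166 .076 .06 0 0 -.422;0 .166 .076 .06 0 0 -.422;0 .166 .076 .06 0 0 -.422;0 .166 .076 .06 0 0 -.422'; python3 go.py .4785 -.1156 .0225 118.2; python3 - <<'E'
from meas import *
a=[]
for n,(x,y) in(('top',(260,195)),('scene',(170,150))):
    p,d=eyes.grab_frame(n); cv2.imwrite(f'pics/{n}3.png',p); a.append(cv2.resize(p[y:y+70,x:x+70],(400,400),interpolation=cv2.INTER_CUBIC))
cv2.imwrite('pics/a6.png',np.hstack(a))
E
```

```text
t: 22.1
eef_pos: [0.4806, -0.1169, 0.0391]
ee_rot: [-0.765, 3.045, -0.002]
ft_force: [1.2, 0.1, -4.5]
width: 0.451
finger_force: 62.4
shift [0.0012 0.0022 0.0166] turn [-0.0017  0.0012 -0.    ] rows 1.0 1.0 now [ 0.4806 -0.1169  0.0391] j [-0.5  -0.16 -0.53  1.2   0.   -1.  ] t 22.1
```

View pics/a6.png

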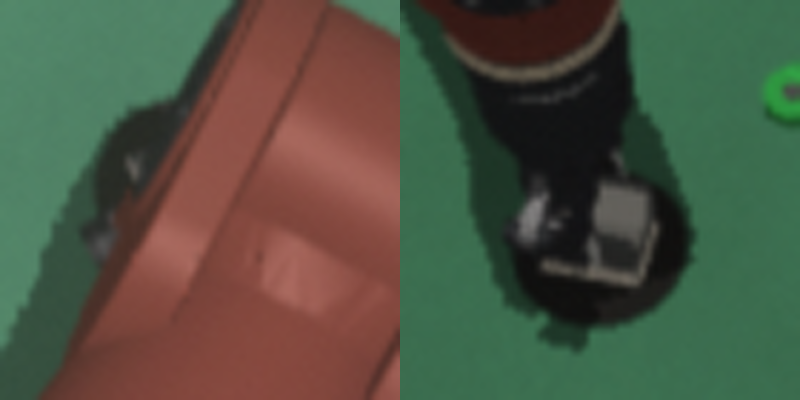

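The scene crop shows the V-block upright and parallel to the pale rectangle (rim visible at (590,275)). Lowering.

```bash
python3 -m pendant '0 .001 .001 .012 0 0 0;0 .001 .001 .015 0 0 0;0 .001 .001 .015 0 0 0;0 .001 .001 .015 0 0 0;0 .001 .001 .015 0 0 0'; python3 go.py .4785 -.1156 .0225 118.2
```

```text
t: 22.82
eef_pos: [0.4782, -0.1159, 0.0225]
ee_rot: [0.765, -3.047, -0.0]
ft_force: [-0.4, 0.3, -2.8]
width: 0.45
finger_force: 62.8
shift [-0.0004  0.0001 -0.    ] turn [0.0003 0.     0.    ] rows 1.0 1.0 now [ 0.4782 -0.1159  0.0225] j [-0.5  -0.15 -0.55  1.17  0.   -1.  ] t 22.825
```

```bash
python3 -m pendant '.75 0 0 0 0 0 0;.75 0 0 0 0 0 0;.75 0 0 0 0 0 0;.75 0 0 0 0 0 0'; python3 -m pendant '.75 0 0 -.06 0 0 0;.75 0 0 -.09 0 0 0;.75 0 0 -.09 0 0 0;.75 0 0 -.09 0 0 0'; python3 go.py .478 .139 .1 122
```

```text
t: 23.32
eef_pos: [0.4784, -0.116, 0.0228]
ee_rot: [-0.765, 3.047, -0.0]
ft_force: [-0.6, -0.4, -1.0]
width: 0.748
finger_force: 0.0
t: 23.82
eef_pos: [0.478, -0.1158, 0.112]
ee_rot: [0.765, -3.047, -0.001]
ft_force: [0.4, -0.0, 0.1]
width: 0.751
finger_force: 0.0
shift [-0.1204  0.2246  0.0121] turn [ 0.0006 -0.0002 -0.0663] rows 5.0 1.0 now [ 0.478  -0.1158  0.112 ] j [-0.5  -0.21 -0.44  1.34  0.   -1.  ] t 23.825
```

```bash
python3 -m pendant '.65 -.12 .225 .012 0 0 -.066;.65 -.12 .225 .012 0 0 -.066;.65 -.12 .225 .012 0 0 -.066;.65 -.12 .225 .012 0 0 -.066;.65 -.12 .225 .012 0 0 -.066;.65 -.12 .225 .012 0 0 -.066;.65 -.12 .225 .05 0 0 -.066;.65 -.12 .225 .07 0 0 -.066;.65 -.12 .225 .07 0 0 -.066;.65 -.12 .225 .07 0 0 -.066'; python3 go.py .478 .139 .01 122; python3 - <<'E'
from meas import *
a=[]
for n,(x,y) in(('top',(265,200)),('scene',(175,165)),('scene',(225,105))):
    p,d=eyes.grab_frame(n); cv2.imwrite(f'pics/{n}4.png',p); a.append(cv2.resize(p[y:y+60,x:x+60],(260,260),interpolation=cv2.INTER_CUBIC))
cv2.imwrite('pics/a7.png',np.hstack(a))
for n,c,th in(('top',(293,227),105),('scene',(205,191),100)):
    p=cv2.imread(f'pics/{n}4.png'); h=cv2.cvtColor(p,cv2.COLOR_BGR2HSV); m=((h[...,1]<70)&(h[...,2]>th)).astype(np.uint8)
    w=np.zeros_like(m); cv2.circle(w,c,15,1,-1); m&=w; v,u=np.nonzero(m); X=onplane(n,np.c_[u,v],.031)[:,:2].astype(np.float32)
    C=np.cov(X.T);W,V=np.linalg.eigh(C);print(n,len(u),X.mean(0),np.degrees(np.arctan2(V[1,1],V[0,1]))%180,np.sqrt(12*W))
E
```

```text
t: 25.08
eef_pos: [0.4783, 0.1381, 0.0435]
ee_rot: [-0.863, 3.02, -0.0]
ft_force: [0.9, 0.0, -0.2]
width: 0.652
finger_force: 0.0
shift [-0.0002  0.0009  0.0335] turn [-0.0004  0.0007 -0.0019] rows 1.0 1.0 now [0.4783 0.1381 0.0435] j [ 0.02 -0.15 -0.51  1.21 -0.   -0.54] t 25.075
top 277 [ 0.47840568 -0.11544905] 29.311438841517656 [0.03937803 0.05759423]
scene 163 [ 0.47745556 -0.11311882] 27.944475453900992 [0.03075345 0.05667731]
```

View pics/a7.png

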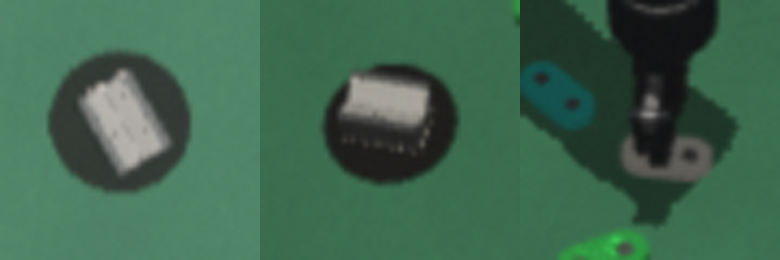

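The V-block lines up with its rectangle, off by less than 1 mm and 1°. The gripper is over the white link (right panel, about (665,157)). Lowering.

```bash
python3 -m pendant '.65 0 .001 .02 0 0 0;.65 0 .001 .033 0 0 0;.65 0 .001 .034 0 0 0;.65 0 .001 .034 0 0 0;.65 0 .001 .034 0 0 0'; python3 go.py .478 .139 .0085 122;python3 -m pendant '0 0 0 0 0 0 0;0 0 0 0 0 0 0;0 0 0 0 0 0 0;0 0 0 0 0 0 0;0 0 0 0 0 0 0;0 0 0 0 0 0 0' 50; python3 go.py .478 .139 .0085 122; 
```

```text
t: 25.85
eef_pos: [0.4776, 0.1399, 0.0094]
ee_rot: [-0.865, 3.019, -0.0]
ft_force: [-0.6, 0.7, 0.1]
width: 0.65
finger_force: 0.0
shift [ 0.0002 -0.001   0.0009] turn [-0.0005  0.0009 -0.0003] rows 1.0 1.0 now [0.4776 0.1399 0.0094] j [ 0.02 -0.12 -0.55  1.14  0.   -0.54] t 25.85
t: 26.6
eef_pos: [0.4777, 0.1399, 0.0094]
ee_rot: [-0.865, 3.019, -0.0]
ft_force: [-0.9, -0.2, 5.9]
width: 0.376
finger_force: 50.4
shift [ 0.0002 -0.0009  0.0009] turn [-0.0006  0.0011 -0.0003] rows 1.0 1.0 now [0.4777 0.1399 0.0094] j [ 0.02 -0.12 -0.55  1.14  0.   -0.54] t 26.6
```

```bash
python3 -m pendant '0 0 0 -.04 0 0 0;0 0 0 -.08 0 0 0;0 0 0 -.08 0 0 0;0 0 0 -.08 0 0 0;0 0 0 -.08 0 0 0'; python3 go.py .647 .1815 .09 120.5
```

```text
t: 27.22
eef_pos: [0.4761, 0.1399, 0.0871]
ee_rot: [0.865, -3.018, -0.001]
ft_force: [-0.1, 0.0, -2.2]
width: 0.385
finger_force: 50.6
shift [-0.167  -0.0552 -0.0034] turn [ 0.0013 -0.0021  0.0258] rows 3.0 1.0 now [0.4761 0.1399 0.0871] j [ 0.02 -0.18 -0.46  1.3   0.   -0.54] t 27.225
```

```bash
python3 -m pendant '0 -.166 -.055 0 0 0 .026;0 -.166 -.055 0 0 0 .026;0 -.166 -.055 0 0 0 .026;0 -.166 -.055 0 0 0 .026;0 -.166 -.055 0 0 0 .026;0 -.166 -.055 .04 0 0 .026;0 -.166 -.055 .06 0 0 .026;0 -.166 -.055 .06 0 0 .026;0 -.166 -.055 .06 0 0 .026;0 -.166 -.055 .06 0 0 .026'; python3 go.py .647 .1815 .0138 120.5;python3 - <<'E'
from meas import *
a=[]
for n,(x,y) in(('top',(160,140)),('scene',(275,125))):
    p,d=eyes.grab_frame(n); a.append(cv2.resize(p[y:y+65,x:x+65],(390,390),interpolation=cv2.INTER_CUBIC))
cv2.imwrite('pics/a8.png',np.hstack(a))
E
```

```text
t: 28.48
eef_pos: [0.6481, 0.1812, 0.0305]
ee_rot: [-0.825, 3.029, -0.001]
ft_force: [-0.6, 0.8, -1.5]
width: 0.378
finger_force: 50.5
shift [0.0008 0.0008 0.0167] turn [-0.001   0.0023 -0.0001] rows 1.0 1.0 now [0.6481 0.1812 0.0305] j [ 0.08  0.38  0.04  1.22  0.   -0.45] t 28.475
```

View pics/a8.png

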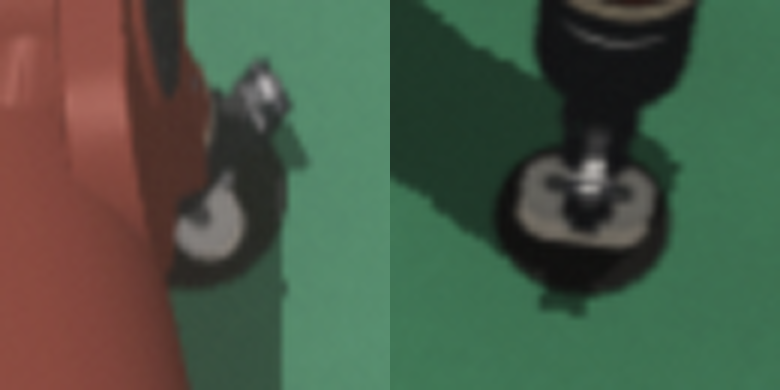

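The link is held flat over the oblong, aligned with it (scene crop (585,195)). Lowering and releasing.

```bash
python3 -m pendant '0 0 0 .01 0 0 0;0 0 0 .0155 0 0 0;0 0 0 .0155 0 0 0;0 0 0 .0155 0 0 0;0 0 0 .0155 0 0 0;0 0 0 .0155 0 0 0'; python3 go.py .647 .1815 .0136 120.5
```

```text
t: 29.32
eef_pos: [0.6468, 0.1812, 0.0135]
ee_rot: [0.826, -3.031, -0.0]
ft_force: [-3.5, -0.8, 5.2]
width: 0.379
finger_force: 51.4
shift [-0.0003  0.0002 -0.0001] turn [ 0.0002 -0.0004 -0.    ] rows 1.0 1.0 now [0.6468 0.1812 0.0135] j [ 0.08  0.4   0.02  1.2  -0.   -0.45] t 29.325
```

```bash
python3 -m pendant '.65 0 0 0 0 0 0;.65 0 0 0 0 0 0;.65 0 0 0 0 0 0;.65 0 0 0 0 0 0'; python3 -m pendant '.65 0 0 -.06 0 0 0;.65 0 0 -.12 0 0 0;.65 0 0 -.15 0 0 0;.65 .15 0 -.15 0 0 0;.65 .15 0 -.15 0 0 0;.65 .15 0 -.15 0 0 0;.65 .15 -.1 -.15 0 0 0;.65 .15 -.1 -.15 0 0 0;.65 .15 -.1 -.15 0 0 0'; python3 - <<'E'
from meas import *
for n in('top','scene'):
    p,d=eyes.grab_frame(n); cv2.imwrite(f'pics/{n}5.png',p)
    c={'top':(192,172),'scene':(307,160)}[n]
    try: print(n,'link',meas(n,p,c,16,'pale',.014))
    except Exception as e: print(e)
t=cv2.imread('pics/top5.png'); cv2.imwrite('pics/a9.png',np.hstack([cv2.resize(t[95:295,90:420],(495,300)),cv2.resize(cv2.imread('pics/scene5.png')[85:330,110:340],(282,300))]))
E
```

```text
t: 29.82
eef_pos: [0.6471, 0.1812, 0.0131]
ee_rot: [-0.826, 3.031, 0.0]
ft_force: [0.6, 0.2, -1.5]
width: 0.652
finger_force: 0.0
t: 30.95
eef_pos: [0.5693, 0.0167, 0.163]
ee_rot: [-0.821, 3.032, -0.001]
ft_force: [-1.4, -0.1, 0.3]
width: 0.649
finger_force: 0.0
top link (array([0.64629167, 0.18102312]), np.float64(31.100718256203493), array([0.0760017, 0.0385974]), 261)
scene link (array([0.64574677, 0.18153687]), np.float64(31.65417288027504), array([0.07228657, 0.03642978]), 167)
```

View pics/a9.png

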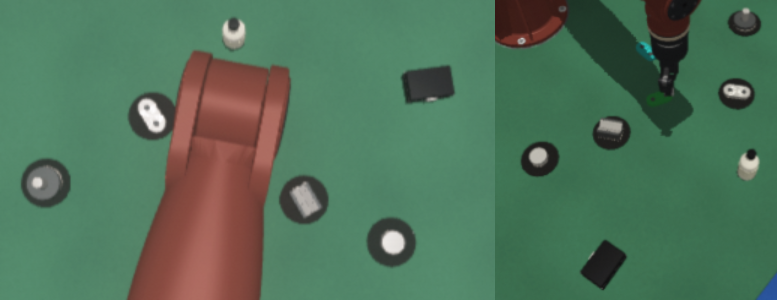

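All four parts are on their pads, the bottle and case haven't moved, and the arm is clear. Handing in.

```bash
python3 -m pendant '.65 0 0 0 0 0 0;.65 0 0 0 0 0 0;.65 0 0 0 0 0 0'; python3 -c "from rig import ticket; print(ticket.hand_in())"
```

```text
t: 31.42
eef_pos: [0.5684, 0.0194, 0.1633]
ee_rot: [-0.827, 3.03, -0.0]
ft_force: [-0.5, 0.0, 0.0]
width: 0.651
finger_force: 0.0
the job is handed in; nothing more can be done
None
```

The job is handed in after 31 s: all four parts stand upright on their pads, centred to about 1–2 mm, with the V-block and link aligned to about 1° and the oil bottle and black case left where they stood.

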